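# Uncover a ceramic insulator and lift it with the tongs

### The arm

A 6-joint arm with a two-finger parallel gripper is mounted at the origin on the work surface. World frame = base frame: x ahead of the robot, y to its left, z up, the work surface at z = 0. Lengths are in mm, angles in degrees, forces in N, time in s.
With the tool pointing down it reaches from about 300 to 850 mm from the base axis. Payload 4.2 kg.
Tool frame: the origin (TCP) lies midway between the tips of the shut fingers; the grasp point (between the pads) lies 19 mm behind it; x points along the fingers, y is the direction in which the jaws open and shut, and the axes are right-handed (so a half turn about x gives the same grasp; the last joint's range is limited). The gripper opens to 91 mm and grips with 3 to 60 N. Pads are 32 mm wide; open, the fingers measure 118 mm over their backs; the gripper's body (76 mm by 178 mm) begins 60 mm behind the grasp point.
Start: joints at [-65.088, 18.312, 89.639, -0, 72.044, -1.146], TCP at [252.593, -516.566, 213.976] pointing down, gripper open.
Joint ranges: [-177.97, 177.97], [-48.28, 115.42], [12.27, 149.76], [-77.06, 257.06], [2.81, 150.46], [-146.56, 146.56]. Speed limits (degrees/s): [147.25, 147.25, 180, 180, 180, 180].

### API

Orientations are given as [roll, pitch, yaw] about the fixed x, y, z axes, in that order (R = Rz(yaw) Ry(pitch) Rx(roll)).
In Python, from workcell import env gives the robot as it stands.
- The arm moves only by the shell command python3 -m handwheel 'ROWS' [FORCE]. ROWS is text: rows parted by semicolons, each of 7 numbers parted by spaces: the turn, a rotation vector about the tool's x, y, z in degrees, then the shift along the tool's x, y, z in m, then the finger opening in m, from 0 to 0.0912. In form: rx ry rz x y z grip; .... A call has 1 to 12 rows; each row is the pose to reach, as a shift and turn from the pose commanded when the call began, along the tool's axes at that moment; what a row does not reach only later rows make up. A row lasts 1/12 s, in which the tool goes at most 41.7 mm and 7.16 degrees, less where a joint would pass 70% of its speed; a pose out of reach is approached as far as the arm can. A call with a gripper value outside its range is refused whole. The fingers move at their own pace and stop on an object; FORCE is the grip in N (left out, the last holds). Time passes only in rows, so rows that repeat a pose let the fingers close. It gives the time, the measured TCP pose, the force and the opening at its end, in the units of the state.
- env.state(): the state, without advancing time (a new reading comes with each control period).
- env.grab_frame(name): name is "side" or "top" or "wrist"; returns the picture (400x640x3 uint8, red, green, blue); there is no depth.
- env.get_calibration(name): a dict with "mtx" (3x3 intrinsics, pixels), "T" (4x4, takes a point from camera to world coordinates); the wrist camera has in their place "hand_eye" (4x4, takes a point from camera to tool coordinates, whose origin is the TCP and whose axes are the tool frame's). Camera axes: x right, y up, looking along -z (the intrinsics and any distortion apply to the point x, -y, -z); pixel columns grow to the right and rows downward; lengths in mm; the calibration is good to about 2 mm. A picture is of the moment at which its call begins: read the wrist's pose just before it. get_calibration takes no time and is no camera call.
- env.job_done(): hands the job in, once; it reports no verdict.
The state is a dict: "time_s": time; "qpos": joint angles; "qvel": joint speeds; "effort": joint torques, N m; "ee_pos": TCP position; "ee_rot": TCP orientation; "force": force on the tool from outside, world axes, zero at the start; "torque": the same for the moment, N m; "gripper_width": finger opening in mm.
Only numpy, scipy, OpenCV 4.12 (cv2) and the standard library are available. Lean on these libraries where they do the work, as an engineer would, in place of code of your own. Each camera call takes 0.05 s, during which the arm holds its last target. There are 200 camera calls.

### The job

The clean ceramic insulator stands on its wooden stand under a cardboard sleeve: take the sleeve off and lay it on its side in the V-notched cradle, so that it cannot roll away, and let go of it. Then grip the steel tongs, close their jaws on the insulator and lift it some 6 cm or more off the stand, finishing while you still hold it up, still, in the tongs. Keep the gripper itself off the insulator, and leave the other stock on the table where it is.

Things in the scene. Friction and masses are not known exactly. Their poses are not given: they have to be found in the camera images.
- sleeve_center (a point): Centre (half-way up) of the cardboard sleeve, a tube open at both ends: 50 mm outside diameter, 3 mm wall, 100 mm long, about 60 g. Its z axis runs along the tube; at the start it stands upright on the stand, over the insulator.
- insulator_center (a point): Centre (half-way up) of the plain white ceramic cylinder, 24 mm diameter, 36 mm tall, about 40 g, standing upright on the stand inside the sleeve (seen through the sleeve's open top).
- stand: Fixed wooden block 70 x 70 x 40 mm high; origin at the centre of its underside on the table, its top 40 mm higher.
- cradle: Fixed wooden cradle, origin under its centre: base 110 (x) x 100 (y) x 12 mm high, two V-notched boards 10 mm thick at y = -40 and +40 mm, 70 mm wide, 53 mm high, the room between them free for fingers. The notch line runs along y; the 45 degree V faces meet 25 mm above the origin, so a sleeve lying in it along y has its centre 60 mm above the origin.
- tongs_grip (a point): Point to grip on the steel tongs: midway between the black rubber patches (44 mm long, 24 mm high, upright) on the outsides of the two arms. x points to the jaws, z up, fingers close along y. At the start 43 mm above the table, the tongs level and open: about 56 mm wide over the patches. The arms are 16 mm high, joined 80 to 101 mm behind this point.
- tongs_jaws (a point): Middle between the two flat upright jaws of the tongs, 87 mm ahead (x) of tongs_grip at the same height. Each jaw is 30 mm long (x), 4 mm thick and 22 mm high; gap 58 mm when open.
- rest: Fixed wooden rest that carries the tongs: base 160 x 100 x 10 mm and two cross bars 14 mm wide, 35 mm high and 100 mm long in y, at 78 mm behind and 55 mm ahead of its origin along x. Origin at its underside, under tongs_grip; same x direction as the tongs. Between the bars there is free room for the fingers down to the base, 10 mm high.
- tongs: The loose sprung tongs, 100 g, 205 mm long; origin 8 mm below tongs_grip, same axes. Both arms move alike and spring open. Width over the patches: 56 mm open; 48 mm firmly held with the jaws still 41 mm apart; 40 mm when closed on a 24 mm item, arms then parallel; stop at 34 mm. The squeeze takes 8 N at first, 11 N at 40 mm.
- insulator: The insulator as a whole; origin at the centre of its underside.
- sleeve: The sleeve as a whole; origin at the centre of its lower end.
- capacitor: Bystander: upright aluminium can, 36 mm diameter, 65 mm high, origin at its underside. Leave alone.
- bushing: Bystander: ribbed white ceramic bushing, 48 mm diameter, 52 mm high, origin at its underside. Leave alone.
- tape: Bystander: roll of paper tape lying flat, 90 mm diameter, 22 mm high, origin at its underside. Leave alone.
- toroid: Bystander: copper-wound ring core lying flat, 64 mm diameter, 26 mm high, origin at its underside. Leave alone.
- driver: Bystander: screwdriver lying on the table. Leave alone.
- relay: Bystander: black relay 30 x 28 x 28 mm high, origin at its underside. Leave alone.
There are look-alikes about, which are no part of the job. Leave any green or purple look-alike of the sleeve alone.

How it is judged (in metres and radians):
On the way, in this order (a step that is already met when the one before it is completed fails the run):
1. the sleeve lies on its side in the cradle, let go (x of sleeve_center in the frame of cradle between -0.012 and 0.012 m and y of sleeve_center in the frame of cradle between -0.035 and 0.035 m and z of sleeve_center in the frame of cradle between 0.052 and 0.068 m and angle between the z axis of sleeve_center and the y axis of cradle, either way round below 0.15 rad and contact force between each of the fingers, the arm and sleeve below 0.1 N and linear speed of sleeve below 0.03 m/s), for 0.2 s.
2. the tongs, gripped by the robot, are closed on the insulator (contact force between tongs and insulator above 1 N and contact force between the fingers and tongs above 1 N and distance between insulator_center and tongs_jaws below 0.03 m), for 0.2 s.
At the end, for the whole second after the job is handed in: The sleeve rests untouched in the cradle's notches (12 mm across, 35 mm and 0.15 rad along); the insulator is still, its underside at least 54 mm above the stand, gripped (1 N) between the jaws of the tongs, which the robot's fingers hold; nothing else touches insulator or tongs (all of step 1 and all of step 2 and z of insulator_center in the frame of stand above 0.112 m and linear speed of insulator below 0.03 m/s and contact force between each of stand, cradle, rest, sleeve, the fingers, the arm and insulator below 0.1 N and contact force between each of stand, cradle, rest, sleeve and tongs below 0.1 N); the arm keeps its last pose, push and grip.
It fails at once if the gripper or arm touches the insulator (contact force between any of the fingers, the arm and insulator above 0.5 N).
It fails at once if a bystander is moved more than 30 mm (distance of any of capacitor, bushing, tape, toroid, driver, relay from where it was at the start of the episode above 0.03 m).
It also fails if it takes over 64 s, if anything falls off the work surface, if the arm or the gripper's body presses on something with over 40 N, if the wrist force passes 120 N, or if a joint passes its speed limit or range.

## Working session

There is one attempt and no reset: what is moved stays moved. The work goes in short steps, Python scripts to look and compute and a shell command to move; the robot and the scene stay as the last step left them, time stands still between calls to the robot, and variables do not carry over. Pictures are saved under pics/ and viewed, on a budget of 10 in all, crops included, one or two more only if the job needs it, and the job is handed in when it is done.

```bash
mkdir -p pics; ls; python3 - <<'E'
from workcell import env
import cv2,numpy as np
np.set_printoptions(precision=4,suppress=True)
print(env.state())
for n in("side","top","wrist"):
    c=env.get_calibration(n); print(n,c)
    im=env.grab_frame(n); cv2.imwrite(f"pics/{n}0.png",im[:,:,::-1])
E
```

```text
pics
{'time_s': 0.0, 'qpos': array([-65.0878,  18.3512,  89.7079,  -0.0029,  72.0449,  -1.1454]), 'qvel': array([ 0.0532,  0.0111, -0.0361, -0.0446, -0.0275, -0.0806]), 'effort': array([ -0.0012, -41.2464, -23.197 ,   0.0725,   0.0458,  -0.0001]), 'ee_pos': array([ 252.3521, -516.0798,  213.1149]), 'ee_rot': array([-89.6249,  89.896 , 116.4337]), 'force': array([-0.3705, -0.1791,  0.8472]), 'torque': array([-0.042 ,  0.015 , -0.0223]), 'gripper_width': 91.36285547671956}
side {'mtx': array([[513.6046,   0.    , 316.2888],
       [  0.    , 513.6046, 206.6551],
       [  0.    ,   0.    ,   1.    ]]), 'T': array([[  -0.7047,    0.463 ,   -0.5376, -112.7349],
       [  -0.7092,   -0.4804,    0.5159,  642.7888],
       [  -0.0194,    0.7449,    0.6669,  948.6461],
       [   0.    ,    0.    ,    0.    ,    1.    ]])}
top {'mtx': array([[410.3925,   0.    , 316.7836],
       [  0.    , 410.3925, 198.8183],
       [  0.    ,   0.    ,   1.    ]]), 'T': array([[   0.0013,    0.9973,   -0.0732,  479.5619],
       [  -1.    ,    0.0011,   -0.0024,  -15.2956],
       [  -0.0023,    0.0732,    0.9973, 1298.5301],
       [   0.    ,    0.    ,    0.    ,    1.    ]])}
wrist {'mtx': array([[328.5037,   0.    , 321.2555],
       [  0.    , 328.5037, 200.9403],
       [  0.    ,   0.    ,   1.    ]]), 'hand_eye': array([[  -0.0006,    0.2712,   -0.9625, -170.0794],
       [   1.    ,    0.0005,   -0.0005,    0.1005],
       [   0.0003,   -0.9625,   -0.2712,  -77.1543],
       [   0.    ,    0.    ,    0.    ,    1.    ]])}
```

View pics/top0.png

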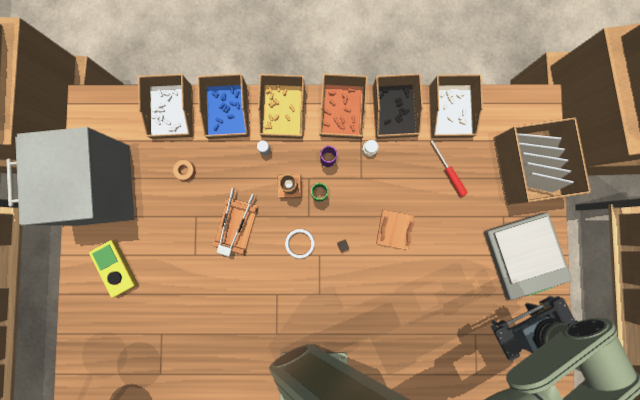

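View pics/side0.png

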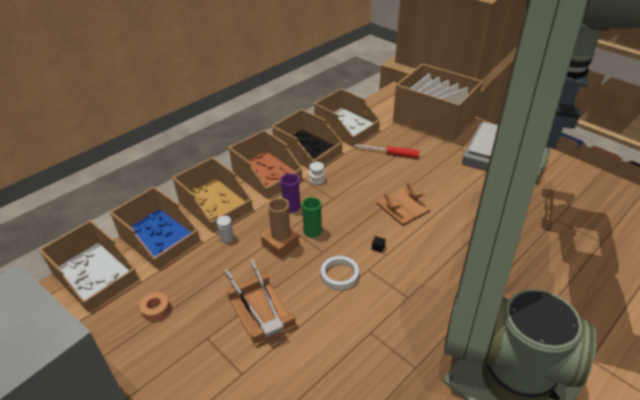

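The top view shows sleeve (289,184), tongs (236,222) with jaws pointing up (+x), cradle (396,229), green decoy (319,191), purple (328,156), tape (300,243) and relay (343,245). The side view agrees: sleeve (280,220) on its stand, with the green one right next to it.

```bash
cat > h.py <<'E'
from workcell import env
import cv2,numpy as np
from scipy.spatial.transform import Rotation as R
np.set_printoptions(precision=2,suppress=True)
def tool(s=None):
    s=s or env.state(); T=np.eye(4); T[:3,:3]=R.from_euler('xyz',s['ee_rot'],degrees=True).as_matrix(); T[:3,3]=s['ee_pos']; return T
def camT(n,Tt=None):
    c=env.get_calibration(n)
    return c['mtx'],(Tt@c['hand_eye'] if n=='wrist' else c['T'])
def cast(n,uv,z,Tt=None):
    K,T=camT(n,Tt); uv=np.atleast_2d(np.float64(uv))
    p=np.c_[(uv-K[[0,1],2])/K[[0,1],[0,1]],np.ones(len(uv))]@np.diag([1,-1,-1])
    d=p@T[:3,:3].T; o=T[:3,3]; t=(np.reshape(z,-1)-o[2])/d[:,2]
    return o+d*t[:,None]
def proj(n,P,Tt=None):
    K,T=camT(n,Tt); q=(np.atleast_2d(P)-T[:3,3])@T[:3,:3]; q=q*[1,-1,-1]
    return q[:,:2]/q[:,2:]*K[[0,1],[0,1]]+K[[0,1],2]
def shift(p,Tt=None):   # world point -> shift in tool axes (m)
    Tt=tool() if Tt is None else Tt; return Tt[:3,:3].T@(np.array(p)-Tt[:3,3])/1000
def snap(n,f=None):
    T=tool(); im=env.grab_frame(n)[:,:,::-1].copy()
    if f: cv2.imwrite('pics/'+f,im); np.save('pics/'+f+'.npy',T)
    return im,T
E
python3 - <<'E'
from h import *
for k,uv,z in [('sleeve top',(289,184),140),('stand',(289,187),40),('tongsmid',(238,220),43),('cradle',(396,229),40),('green',(319,191),100),('purple',(328,156),100),('tape',(300,243),20),('relay',(343,245),28),('bushing',(371,148),50),('cap',(263,147),65),('driver',(448,168),10)]: print(k,cast('top',uv,z)[0])
T=tool();print(T)
print('to view pose',shift([430,60,300]))
E
```

```text
sleeve top [606.65  66.38 140.  ]
stand [608.33  73.37  40.  ]
tongsmid [506.48 228.48  43.  ]
cradle [ 479.66 -254.59   40.  ]
green [590.5  -18.91 100.  ]
purple [694.22 -45.38 100.  ]
tape [436.    39.59  20.  ]
relay [430.33 -93.16  28.  ]
bushing [ 728.17 -178.97   50.  ]
cap [727.99 151.5   65.  ]
driver [ 672.32 -427.18   10.  ]
[[  -0.      0.44   -0.9   252.42]
 [   0.     -0.9    -0.44 -516.21]
 [  -1.     -0.     -0.    213.34]
 [   0.      0.      0.      1.  ]]
to view pose [-0.09 -0.44 -0.41]
```

```bash
python3 -c "
from h import *
print(shift([470,55,330])*1000)"
```

```text
[-116.11 -417.71 -446.39]
```

```bash
python3 -m handwheel '-64 0 0 -0.116 -0.418 -0.446 0.09; -64 0 0 -0.116 -0.418 -0.446 0.09; -64 0 0 -0.116 -0.418 -0.446 0.09; -64 0 0 -0.116 -0.418 -0.446 0.09; -64 0 0 -0.116 -0.418 -0.446 0.09; -64 0 0 -0.116 -0.418 -0.446 0.09; -64 0 0 -0.116 -0.418 -0.446 0.09; -64 0 0 -0.116 -0.418 -0.446 0.09; -64 0 0 -0.116 -0.418 -0.446 0.09; -64 0 0 -0.116 -0.418 -0.446 0.09; -64 0 0 -0.116 -0.418 -0.446 0.09; -64 0 0 -0.116 -0.418 -0.446 0.09' 20
python3 -c "
from h import *
s=env.state(); print(s['qpos'],tool(s), shift([470,55,330])*1000)"
```

```text
time_s: 1.15
ee_pos: [427.0, -55.3, 307.6]
ee_rot: [48.7, 90.0, -41.3]
force: [0.4, -0.8, -0.1]
gripper_width: 89.9
[-8.9   2.13 96.63 -0.01 81.22 -8.96] [[  0.     1.     0.   427.  ]
 [ -0.     0.    -1.   -55.31]
 [ -1.     0.     0.   307.57]
 [  0.     0.     0.     1.  ]] [ -22.44   43.12 -110.26]
```

```bash
python3 -m handwheel '0 0 0 -0.022 0.043 -0.110 0.09; 0 0 0 -0.022 0.043 -0.110 0.09; 0 0 0 -0.022 0.043 -0.110 0.09; 0 0 0 -0.022 0.043 -0.110 0.09; 0 0 0 -0.022 0.043 -0.110 0.09'
python3 -c "
from h import *
s=env.state(); print(s['qpos'],s['ee_pos'],s['ee_rot']); snap('wrist','w1.png')"
```

```text
time_s: 1.57
ee_pos: [470.1, 54.1, 328.8]
ee_rot: [-48.7, 90.0, -138.4]
force: [0.3, 0.1, 0.3]
gripper_width: 90.0
[ 5.19  5.87 89.55 -0.03 84.62  4.92] [470.12  54.06 328.83] [ -48.66   89.95 -138.39]
```

View pics/w1.png

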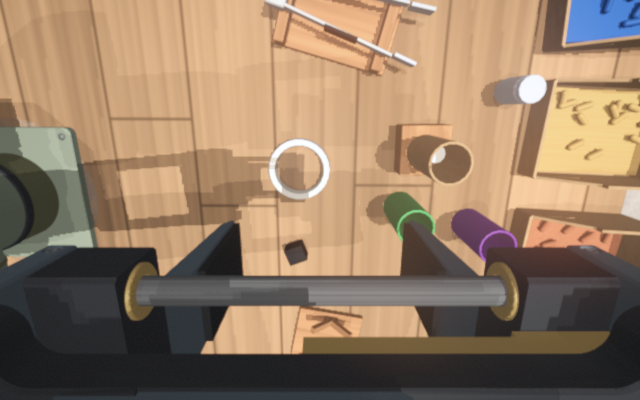

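The wrist view shows sleeve rim at (450,163), stand top (398–450,125–174), tongs at top (330–430,0–70), capacitor (520,88), tape (300,168), green (412,215), purple (485,235); cradle partly hidden at (328,325).

```bash
python3 -c "
from h import *
t,_=snap('top','t1.png'); s,_=snap('side','s1.png'); w=cv2.imread('pics/w1.png')
f=lambda im,x,y,ww,hh,k: cv2.resize(im[y:y+hh,x:x+ww],None,fx=k,fy=k,interpolation=cv2.INTER_CUBIC)
a=np.hstack([f(t,365,200,50,50,6),f(s,368,175,75,50,6)[:, :450]])
b=np.hstack([f(t,200,165,110,100,3)[:300,:330],f(w,380,100,105,75,4)[:300,:420]])
c=np.zeros((600,750,3),np.uint8);c[:300,:a.shape[1]]=a;c[300:,:b.shape[1]]=b
cv2.imwrite('pics/comp1.png',c)"
```

```text
(no output)
```

View pics/comp1.png

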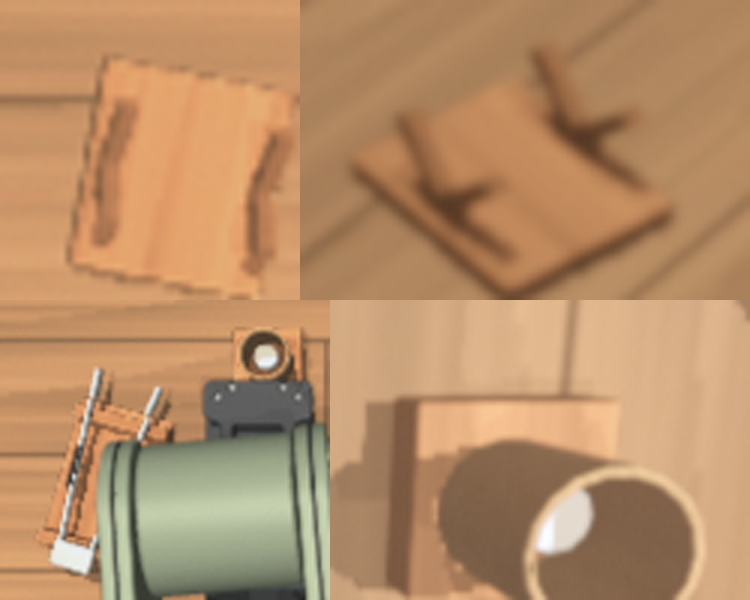

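```bash
python3 - <<'E'
from h import *
T=np.load('pics/w1.png.npy')
print('rim w',cast('wrist',(451.5,163.5),140,T), 'rim top img',cast('top',(200+265/3,165+55/3),140))
print('insul wr?',cast('wrist',(380+(568-330)/4,100+220/4),76,T))
print('stand w',cast('wrist',[(402,125),(452.5,125),(400,173.7)],40,T))
print('stand top',cast('top',[(200+233/3,165+28/3),(300.7,174.3)],40))
c=cast('top',[(382.5,209.5),(414.2,215.8),(407.5,249.2),(376.7,243.7)],12);print('cradle',c,c.mean(0),np.linalg.norm(np.diff(c,axis=0),axis=1))
for a,b in((3,0),(2,1)): d=c[a]-c[b];print(np.degrees(np.arctan2(-d[1],-d[0])))
for a,b in((0,1),(3,2)): d=c[a]-c[b];print(np.degrees(np.arctan2(d[1],d[0]))-90)
print('jaw tips top',cast('top',[(232.3,188.3),(252.3,195)],50),'rear',cast('top',(223,250),43))
print('jaw tips wr',cast('wrist',[(413,64),(434,9)],50,T), 'rear tip',cast('wrist',(266,1),43,T))
print('patch wr',cast('wrist',(340,33),51,T))
print('proj in wrist now of cradle', env.state()['qpos'])
E
```

```text
rim w [[613.66  72.83 140.  ]] rim top img [[608.56  68.29 140.  ]]
insul wr? [[622.53  73.42  76.  ]]
stand w [[580.22 109.14  40.  ]
 [648.99 109.44  40.  ]
 [582.19  41.78  40.  ]]
stand top [[647.61 108.63  40.  ]
 [647.78  37.48  40.  ]]
cradle [[ 540.6  -218.38   12.  ]
 [ 520.97 -317.42   12.  ]
 [ 416.98 -294.9    12.  ]
 [ 433.89 -199.19   12.  ]] [ 478.11 -257.47   12.  ] [100.97 106.4   97.19]
-10.191930813297198
-12.220072078896198
-11.210553505669225
-10.015745641420452
jaw tips top [[603.13 246.04  50.  ]
 [582.64 184.6   50.  ]] rear [[415.29 272.72  43.  ]]
jaw tips wr [[586.41 185.22  50.  ]
 [606.98 247.6   50.  ]] rear tip [[401.57 257.33  43.  ]]
patch wr [[492.94 220.36  51.  ]]
proj in wrist now of cradle [ 4.91  5.78 89.67 -0.04 84.62  4.93]
```

```bash
python3 - <<'E'
from h import *
D=[([-65.0878,18.3512,89.7079],[252.35,-516.08,213.11]),([-8.9,2.13,96.63],[427,-55.3,307.57]),([5.0,5.8,89.62],[470.12,54.06,328.83])]
A=[];b=[]
for q,p in D:
    q=np.radians(q); x=p[0]*np.cos(q[0])+p[1]*np.sin(q[0]); y=-p[0]*np.sin(q[0])+p[1]*np.cos(q[0]); print(y)
    A.append([1,np.sin(q[1]),np.sin(q[1]+q[2]),0]);b.append(x)
    A.append([0,np.cos(q[1]),np.cos(q[1]+q[2]),1]);b.append(p[2])
s=np.linalg.lstsq(np.array(A),np.array(b),rcond=None);print(s)
E
```

```text
11.48209653349997
11.427154372825655
12.88062759831071
(array([  -1.67,  571.35,  417.08, -199.98]), array([5.18]), np.int32(4), array([2.47, 2.42, 0.15, 0.11]))
```

```bash
python3 -m handwheel '0 -45 0 0.152 0.143 -0.089 0.09; 0 -45 0 0.152 0.143 -0.089 0.09; 0 -45 0 0.152 0.143 -0.089 0.09; 0 -45 0 0.152 0.143 -0.089 0.09; 0 -45 0 0.152 0.143 -0.089 0.09; 0 -45 0 0.152 0.143 -0.089 0.09; 0 -45 0 0.152 0.143 -0.089 0.09; 0 -45 0 0.152 0.143 -0.089 0.09; 0 -45 0 0.152 0.143 -0.089 0.09; 0 -45 0 0.152 0.143 -0.089 0.09' 15
python3 -c "
from h import *
s=env.state(); print(s['qpos'],tool(s),shift([613,58.6,91.6])*1000)
im,T=snap('wrist','w2.png'); print(proj('wrist',[[613,72,140],[613,75,40]],T))"
```

```text
time_s: 2.55
ee_pos: [613.1, 139.9, 179.8]
ee_rot: [0.3, 45.1, -89.9]
force: [-1.0, -0.1, -0.1]
gripper_width: 90.2
[ 30.67  36.45  78.48 -37.42  91.53  38.92] [[  0.     1.    -0.   613.08]
 [ -0.71  -0.    -0.71 139.91]
 [ -0.71   0.     0.71 179.85]
 [  0.     0.     0.     1.  ]] [119.9   -0.24  -4.63]
[[320.46 234.01]
 [320.23 135.2 ]]
```

View pics/w2.png

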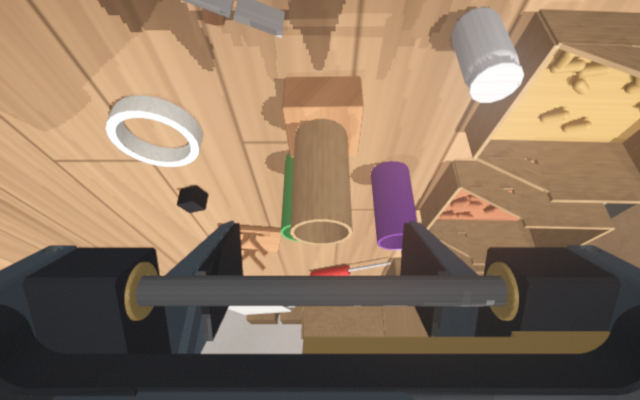

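Sleeve is centred between the fingers (rim at 321,231, predicted 320,234); path is clear. Going in and closing.

```bash
python3 -m handwheel '0 0 0 0.03 0 -0.0045 0.09; 0 0 0 0.06 0 -0.0045 0.09; 0 0 0 0.09 0 -0.0045 0.09; 0 0 0 0.11 0 -0.0045 0.09; 0 0 0 0.12 0 -0.0045 0.09; 0 0 0 0.12 0 -0.0045 0.09; 0 0 0 0.12 0 -0.0045 0.04; 0 0 0 0.12 0 -0.0045 0.04; 0 0 0 0.12 0 -0.0045 0.04; 0 0 0 0.12 0 -0.0045 0.04; 0 0 0 0.12 0 -0.0045 0.04; 0 0 0 0.12 0 -0.0045 0.04' 15
python3 -m handwheel '0 0 0 0 0 0 0.04; 0 0 0 0 0 0 0.04; 0 0 0 0 0 0 0.04;0 0 0 0 0 0 0.04'
```

```text
time_s: 3.6
ee_pos: [613.1, 60.7, 89.3]
ee_rot: [0.0, 45.0, -89.9]
force: [1.1, 0.6, 0.7]
gripper_width: 52.7
time_s: 3.93
ee_pos: [613.0, 60.4, 89.2]
ee_rot: [0.0, 45.0, -89.9]
force: [-0.7, 0.8, 1.3]
gripper_width: 48.7
```

```bash
python3 -m handwheel '0 0 0 -0.007 0 0.007 0.04; 0 0 0 -0.018 0 0.018 0.04; 0 0 0 -0.032 0 0.032 0.04; 0 0 0 -0.048 0 0.048 0.04; 0 0 0 -0.064 0 0.064 0.04; 0 0 0 -0.080 0 0.080 0.04; 0 0 0 -0.096 0 0.096 0.04; 0 0 0 -0.112 0 0.112 0.04; 0 0 0 -0.120 0 0.120 0.04; 0 0 0 -0.120 0 0.120 0.04; 0 0 0 -0.120 0 0.120 0.04'
python3 -c "
from h import *
s=env.state(); print(s['qpos'],s['gripper_width'])
im,T=snap('side','s2.png');t,_=snap('top','t2.png')
f=lambda im,x,y,ww,hh,k: cv2.resize(im[y:y+hh,x:x+ww],None,fx=k,fy=k,interpolation=cv2.INTER_CUBIC)
cv2.imwrite('pics/c2.png',np.hstack([f(im,190,110,160,200,2.5),f(t,190,110,160,200,2.5)]))"
```

```text
time_s: 4.85
ee_pos: [612.7, 60.2, 259.2]
ee_rot: [0.1, 45.1, -89.9]
force: [-0.6, 0.4, -0.4]
gripper_width: 48.9
[ 24.93  29.74  78.93 -39.94  93.12  30.64] 48.949764245064436
```

View pics/c2.png

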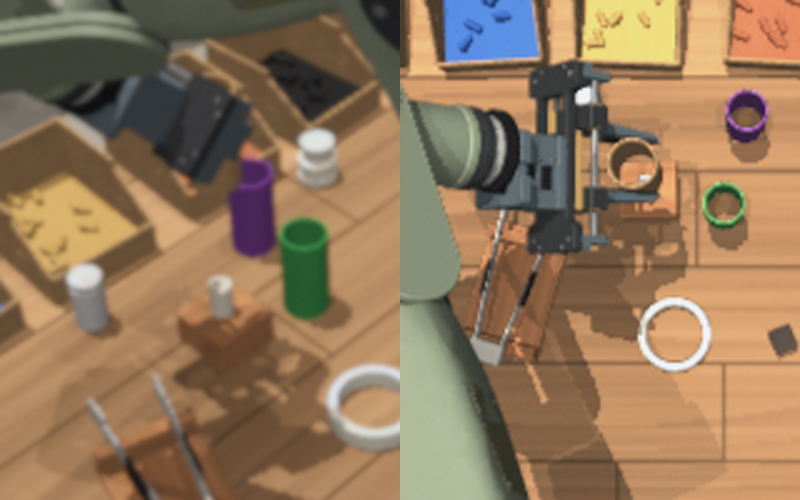

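```bash
cat > tgt.py <<'E'
from h import *
def go(Rt,grasp,Tt=None):
    T=tool() if Tt is None else Tt
    tcp=np.array(grasp)+19*Rt[:,0]
    rv=R.from_matrix(T[:3,:3].T@Rt).as_rotvec(degrees=True)
    print('rotvec',rv,'shift mm',shift(tcp,T)*1000,'tcp',tcp)
def down(phi,yaw): # tool x down, y=+X, z=-Y ; tilted phi about X, then yaw
    B=np.array([[0,1,0],[0,0,-1],[-1,0,0]]).astype(float)
    return R.from_euler('xz',[phi,yaw],degrees=True).as_matrix()@B
E
python3 - <<'E'
from tgt import *
print(tool()[:3,:3]-down(-45,0))
cy=np.array([np.sin(np.radians(11)),np.cos(np.radians(11)),0])
go(down(45,-11),np.array([478,-257,190])-9.6*cy)
E
```

```text
[[-0. -0.  0.]
 [-0.  0.  0.]
 [ 0. -0.  0.]]
rotvec [12.27 89.74  0.16] shift mm [ 278.94 -133.6   163.82] tcp [ 478.73 -253.24  176.56]
```

```bash
python3 -m handwheel '12.3 89.7 0.2 0.279 -0.134 0.164 0.04; 12.3 89.7 0.2 0.279 -0.134 0.164 0.04; 12.3 89.7 0.2 0.279 -0.134 0.164 0.04; 12.3 89.7 0.2 0.279 -0.134 0.164 0.04; 12.3 89.7 0.2 0.279 -0.134 0.164 0.04; 12.3 89.7 0.2 0.279 -0.134 0.164 0.04; 12.3 89.7 0.2 0.279 -0.134 0.164 0.04; 12.3 89.7 0.2 0.279 -0.134 0.164 0.04; 12.3 89.7 0.2 0.279 -0.134 0.164 0.04; 12.3 89.7 0.2 0.279 -0.134 0.164 0.04; 12.3 89.7 0.2 0.279 -0.134 0.164 0.04; 12.3 89.7 0.2 0.279 -0.134 0.164 0.04'
python3 - <<'E'
from tgt import *
s=env.state();print(s['qpos'],s['gripper_width'])
cy=np.array([np.sin(np.radians(11)),np.cos(np.radians(11)),0])
go(down(45,-11),np.array([478,-257,190])-9.6*cy)
E
```

```text
time_s: 5.95
ee_pos: [478.5, -254.5, 176.9]
ee_rot: [179.1, 49.8, 78.7]
force: [0.1, 1.0, -1.1]
gripper_width: 49.1
[-48.01  28.98  90.13  31.22  88.04 -46.37] 49.0844761294078
rotvec [ 0.64  4.76 -0.19] shift mm [ 1.1   0.02 -0.78] tcp [ 478.73 -253.24  176.56]
```

Finish the turn, then look at the cradle from the wrist and top cameras.

```bash
python3 -m handwheel '0.5 3.5 0 0.001 0 0 0.04; 0.5 3.5 0 0.001 0 0 0.04; 0.5 3.5 0 0.001 0 0 0.04;0.5 3.5 0 0.001 0 0 0.04'
python3 - <<'E'
from tgt import *
s=env.state();print(s['ee_pos'],s['ee_rot'])
w,T=snap('wrist','w3.png');t,_=snap('top','t3.png');sd,_=snap('side','s3.png')
f=lambda im,x,y,ww,hh,k: cv2.resize(im[y:y+hh,x:x+ww],None,fx=k,fy=k,interpolation=cv2.INTER_CUBIC)
a=f(t,360,190,80,80,4);b=f(sd,330,140,120,80,4)
c=np.zeros((600,800,3),np.uint8);c[:320,:320]=a;c[:320,320:]=b;c[320:600,:448]=cv2.resize(w,(448,280))
cv2.imwrite('pics/c3.png',c)
cr=R.from_euler('z',-11,degrees=True).as_matrix()
P=np.array([[55,50,12],[-55,50,12],[-55,-50,12],[55,-50,12],[35,40,53],[-35,40,53],[0,40,25],[0,-40,25],[35,-40,53],[-35,-40,53]])@cr.T+[478,-257,0]
print(proj('wrist',P,T))
E
```

```text
time_s: 6.28
ee_pos: [479.3, -252.0, 176.6]
ee_rot: [179.6, 46.7, 78.9]
force: [-0.1, 0.1, -0.2]
gripper_width: 49.1
[ 479.3  -251.99  176.6 ] [179.6   46.67  78.9 ]
[[371.23 260.73]
 [268.29 260.29]
 [259.92 364.92]
 [378.5  365.32]
 [356.83 257.83]
 [282.67 257.51]
 [319.74 266.18]
 [319.3  352.51]
 [361.38 350.84]
 [277.15 350.55]]
```

View pics/c3.png

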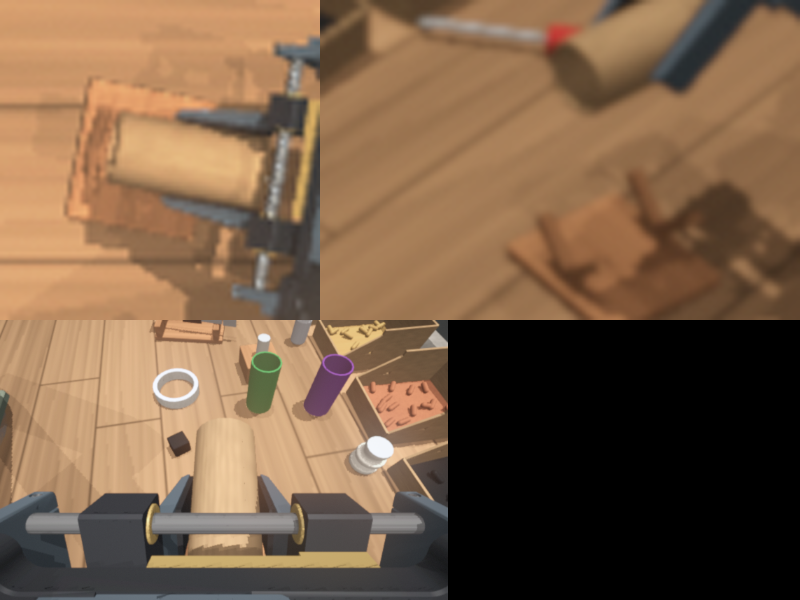

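```bash
python3 - <<'E'
from tgt import *
print(cast('top',(388.3,226.8),190))
cy=np.array([np.sin(np.radians(11)),np.cos(np.radians(11)),0])
for z in (120,80,64): go(down(45,-11),np.array([478,-257,z])-9.6*cy)
E
```

```text
[[ 485.53 -205.41  190.  ]]
rotvec [ 0.45  1.73 -0.11] shift mm [50.59 -1.13 50.04] tcp [ 478.73 -253.24  106.56]
rotvec [ 0.45  1.73 -0.11] shift mm [79.72 -1.4  77.46] tcp [ 478.73 -253.24   66.56]
rotvec [ 0.45  1.73 -0.11] shift mm [91.37 -1.51 88.43] tcp [ 478.73 -253.24   50.56]
```

```bash
python3 -m handwheel '0 1.7 0 0.02 -0.001 0.02 0.04; 0 1.7 0 0.04 -0.001 0.04 0.04; 0 1.7 0 0.058 -0.001 0.056 0.04; 0 1.7 0 0.07 -0.001 0.068 0.04; 0 1.7 0 0.078 -0.001 0.076 0.04; 0 1.7 0 0.084 -0.001 0.082 0.04; 0 1.7 0 0.088 -0.001 0.086 0.04; 0 1.7 0 0.091 -0.001 0.089 0.04;0 1.7 0 0.091 -0.001 0.089 0.04;0 1.7 0 0.091 -0.001 0.089 0.04'
python3 - <<'E'
from tgt import *
s=env.state();print(s['gripper_width'],s['force'])
t,_=snap('top','t4.png');sd,_=snap('side','s4.png')
f=lambda im,x,y,ww,hh,k: cv2.resize(im[y:y+hh,x:x+ww],None,fx=k,fy=k,interpolation=cv2.INTER_CUBIC)
cv2.imwrite('pics/c4.png',np.hstack([f(t,365,195,70,70,5),f(sd,365,165,80,70,5)]))
E
```

```text
time_s: 7.27
ee_pos: [478.9, -254.9, 50.1]
ee_rot: [179.5, 45.0, 78.8]
force: [-0.9, -0.9, -0.8]
gripper_width: 48.8
48.841996335762836 [-0.94 -0.9  -0.83]
```

View pics/c4.png

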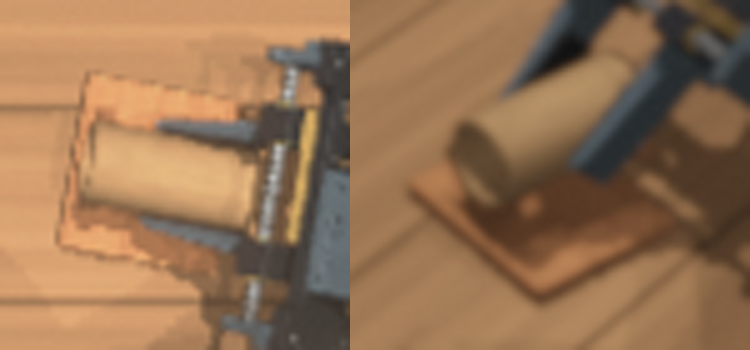

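Sleeve is over the notches (top crop: sleeve (80–250,125–225) parallel with the cradle base). Lower the last millimetres, watching force.

```bash
for i in 1 2; do python3 -m handwheel '0 0 0 0.0007 0 0.0007 0.04; 0 0 0 0.0014 0 0.0014 0.04; 0 0 0 0.0014 0 0.0014 0.04; 0 0 0 0.0014 0 0.0014 0.04'; done
```

```text
time_s: 7.7
ee_pos: [479.4, -254.8, 48.5]
ee_rot: [179.4, 44.9, 78.7]
force: [1.2, -0.8, 6.2]
gripper_width: 48.7
time_s: 8.03
ee_pos: [479.5, -254.8, 48.3]
ee_rot: [179.3, 44.8, 78.6]
force: [0.7, -2.1, 13.1]
gripper_width: 48.7
```

```bash
python3 -m handwheel '0 0 0 -0.0013 0 -0.0013 0.04; 0 0 0 -0.0013 0 -0.0013 0.04; 0 0 0 -0.0013 0 -0.0013 0.06; 0 0 0 -0.0013 0 -0.0013 0.075; 0 0 0 -0.0013 0 -0.0013 0.09; 0 0 0 -0.0013 0 -0.0013 0.09; 0 0 0 -0.0013 0 -0.0013 0.09; 0 0 0 -0.0013 0 -0.0013 0.09; 0 0 0 -0.0013 0 -0.0013 0.09; 0 0 0 -0.0013 0 -0.0013 0.09'
python3 -m handwheel '0 0 0 -0.01 0 0 0.09; 0 0 0 -0.03 0 0 0.09; 0 0 0 -0.06 0 0 0.09; 0 0 0 -0.09 0 0 0.09; 0 0 0 -0.12 0 0 0.09; 0 0 0 -0.15 0 0 0.09; 0 0 0 -0.18 0 0 0.09; 0 0 0 -0.2 0 0 0.09'
python3 - <<'E'
from tgt import *
t,_=snap('top','t5.png');w,T=snap('wrist','w5.png');sd,_=snap('side','s5.png')
f=lambda im,x,y,ww,hh,k: cv2.resize(im[y:y+hh,x:x+ww],None,fx=k,fy=k,interpolation=cv2.INTER_CUBIC)
c=np.zeros((600,800,3),np.uint8)
c[:300,:800]=np.hstack([f(t,365,195,80,60,5),f(sd,365,165,80,60,5)])
c[300:,:480]=cv2.resize(w,(480,300))
c[300:,480:800]=f(sd,240,190,80,75,4)
cv2.imwrite('pics/c5.png',c)
E
```

```text
time_s: 8.87
ee_pos: [478.6, -254.7, 47.3]
ee_rot: [179.6, 44.9, 78.8]
force: [-1.0, 0.1, 0.9]
gripper_width: 89.5
time_s: 9.53
ee_pos: [450.7, -396.2, 191.2]
ee_rot: [179.4, 45.1, 78.6]
force: [1.0, -0.1, 1.3]
gripper_width: 90.5
```

View pics/c5.png

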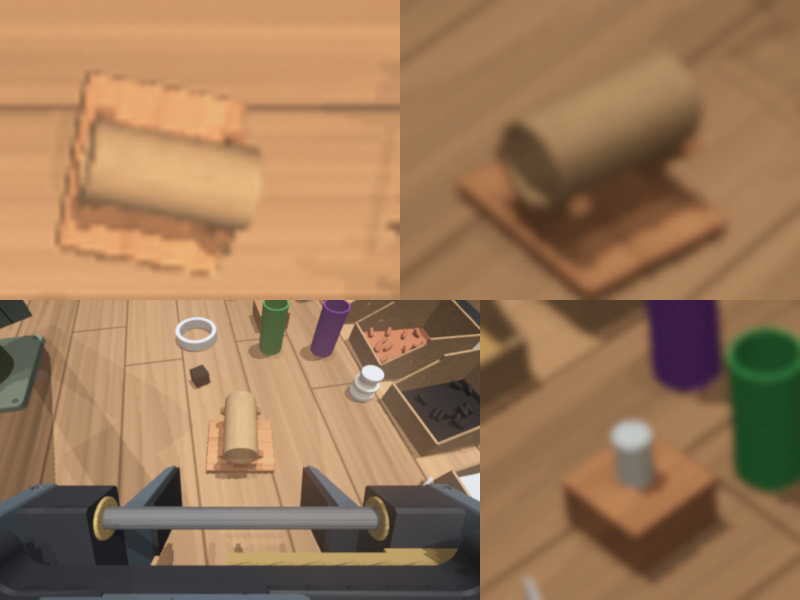

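```bash
python3 - <<'E'
from tgt import *
p=cast('top',(399.2,230),65)[0]; cr=R.from_euler('z',-11,degrees=True).as_matrix()
print('sleeve',p,'in cradle',cr.T@(p-[478,-257,0]))
# insulator: brightest low-sat blob near stand in top and side
K=[]
for n,roi in(('top',(275,170,30,30)),('side',(260,205,40,45))):
    im=cv2.imread('pics/'+n[0]+'5.png'); x,y,w,h=roi; s=cv2.cvtColor(im[y:y+h,x:x+w],cv2.COLOR_BGR2HSV)
    m=((s[...,1]<50)&(s[...,2]>150)).astype(np.uint8); nn,l,st,ce=cv2.connectedComponentsWithStats(m)
    k=1+st[1:,4].argmax(); print(n,st[k],ce[k]+[x,y])
    print(cast(n,ce[k]+[x,y],58 if n=='side' else 76))
print('side top-edge',cast('side',(278,223.75),76))
go(down(0,-108),[498,247.5,219])
print('T',tool()[:3,3])
E
```

```text
sleeve [ 476.68 -259.38   65.  ] in cradle [-0.84 -2.59 65.  ]
top [10 10  8  8 52] [288.25 183.38]
[[615.53  73.15  76.  ]]
side [13 15 10  8 62] [277.42 223.4 ]
[[630.8   66.12  58.  ]]
side top-edge [[613.82  77.6   76.  ]]
rotvec [ 91.68 -33.8   37.58] shift mm [ 443.91  -75.7  -460.61] tcp [498.  247.5 200. ]
T [ 451.03 -394.87  189.34]
```

```bash
python3 -m handwheel '91.7 -33.8 37.6 0.444 -0.076 -0.461 0.09; 91.7 -33.8 37.6 0.444 -0.076 -0.461 0.09; 91.7 -33.8 37.6 0.444 -0.076 -0.461 0.09; 91.7 -33.8 37.6 0.444 -0.076 -0.461 0.09; 91.7 -33.8 37.6 0.444 -0.076 -0.461 0.09; 91.7 -33.8 37.6 0.444 -0.076 -0.461 0.09; 91.7 -33.8 37.6 0.444 -0.076 -0.461 0.09; 91.7 -33.8 37.6 0.444 -0.076 -0.461 0.09; 91.7 -33.8 37.6 0.444 -0.076 -0.461 0.09; 91.7 -33.8 37.6 0.444 -0.076 -0.461 0.09; 91.7 -33.8 37.6 0.444 -0.076 -0.461 0.09; 91.7 -33.8 37.6 0.444 -0.076 -0.461 0.09'
python3 -c "
from tgt import *
print(env.state()['qpos']);go(down(0,-108),[498,247.5,219])"
```

```text
time_s: 10.68
ee_pos: [479.4, 22.3, 194.2]
ee_rot: [-143.0, 74.7, 48.4]
force: [0.6, -0.8, 0.0]
gripper_width: 89.9
[ -7.51   6.02 110.85  15.39  55.39  63.2 ]
rotvec [29.19 -9.59 12.13] shift mm [  42.04 -214.16  -58.75] tcp [498.  247.5 200. ]
```

```bash
python3 -m handwheel '29.2 -9.6 12.1 0.042 -0.214 -0.059 0.09; 29.2 -9.6 12.1 0.042 -0.214 -0.059 0.09; 29.2 -9.6 12.1 0.042 -0.214 -0.059 0.09; 29.2 -9.6 12.1 0.042 -0.214 -0.059 0.09; 29.2 -9.6 12.1 0.042 -0.214 -0.059 0.09; 29.2 -9.6 12.1 0.042 -0.214 -0.059 0.09; 29.2 -9.6 12.1 0.042 -0.214 -0.059 0.09; 29.2 -9.6 12.1 0.042 -0.214 -0.059 0.09'
python3 -c "
from tgt import *
print(env.state()['qpos']);go(down(0,-108),[498,247.5,219])
w,T=snap('wrist','w6.png')
rt=R.from_euler('z',-18.2,degrees=True).as_matrix()
P=np.array([[102,33,11],[102,-33,11],[72,33,11],[22,28,12],[-22,28,12],[22,-28,12],[-22,-28,12]])@rt.T+[498,247.5,43]
print(proj('wrist',P,T))"
```

```text
time_s: 11.35
ee_pos: [499.2, 251.6, 199.7]
ee_rot: [-96.4, 89.8, 66.0]
force: [0.9, -0.6, 0.2]
gripper_width: 89.9
[ 25.49  17.33  93.21   0.15  69.31 133.04]
rotvec [ 0.4  -0.02  0.21] shift mm [-0.3   4.27 -0.12] tcp [498.  247.5 200. ]
[[291.42  79.48]
 [364.35  80.24]
 [291.88 113.77]
 [297.68 167.29]
 [298.09 210.69]
 [355.54 167.89]
 [353.86 211.28]]
```

View pics/w6.png

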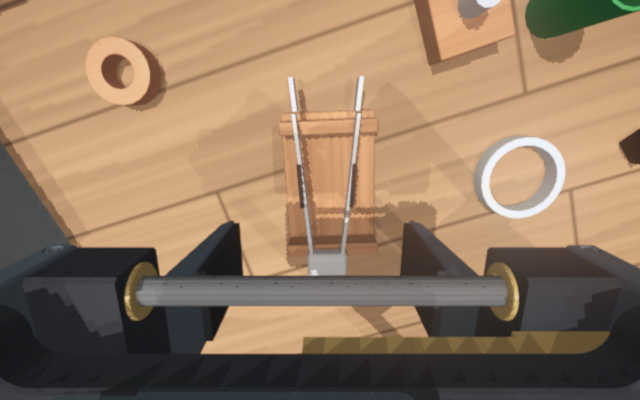

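The tongs lie as predicted within 2–3 px (tips at (289,77),(363,77), patches at x 302/352, y≈187), yaw OK. Descend around the patches.

```bash
python3 -m handwheel '0 0 0 0.03 0 -0.002 0.09; 0 0 0 0.06 0 -0.002 0.09; 0 0 0 0.09 0 -0.002 0.09; 0 0 0 0.115 0 -0.002 0.09; 0 0 0 0.115 0 -0.002 0.09;0 0 0 0.115 0 -0.002 0.09;0 0 0 0.115 0 -0.002 0.09'
python3 -c "
from tgt import *
go(down(0,-108.2),[500.3,247.5,43])
w,T=snap('wrist','w7.png')
rt=R.from_euler('z',-18.2,degrees=True).as_matrix()
P=np.array([[102,33,11],[102,-33,11],[72,33,11],[22,28,12],[-22,28,12],[22,-28,12],[-22,-28,12]])@rt.T+[500.3,247.5,43]
print(proj('wrist',P,T))
cv2.imwrite('pics/c7.png',w[:300,170:470])"
```

```text
time_s: 11.98
ee_pos: [502.7, 244.3, 87.6]
ee_rot: [-141.9, 89.7, 20.2]
force: [0.9, -0.1, -0.4]
gripper_width: 89.9
rotvec [ 0.29 -0.23  0.18] shift mm [63.57 -2.07  3.53] tcp [500.3 247.5  24. ]
[[261.92  69.72]
 [375.67  70.26]
 [264.08 122.82]
 [274.84 202.87]
 [276.98 265.3 ]
 [362.03 203.32]
 [359.57 265.75]]
```

View pics/c7.png

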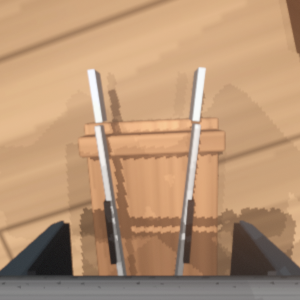

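```bash
python3 -m handwheel '0 0 0 0.02 -0.002 0.002 0.09; 0 0 0 0.04 -0.002 0.002 0.09; 0 0 0 0.055 -0.002 0.002 0.09; 0 0 0 0.0635 -0.002 0.002 0.09; 0 0 0 0.0635 -0.002 0.002 0.09; 0 0 0 0.0635 -0.002 0.002 0.09; 0 0 0 0.0635 -0.002 0.002 0.07; 0 0 0 0.0635 -0.002 0.002 0.058;  0 0 0 0.0635 -0.002 0.002 0.047; 0 0 0 0.0635 -0.002 0.002 0.047; 0 0 0 0.0635 -0.002 0.002 0.047; 0 0 0 0.0635 -0.002 0.002 0.047' 35
python3 -m handwheel '0 0 0 0 0 0 0.047; 0 0 0 0 0 0 0.047; 0 0 0 0 0 0 0.047; 0 0 0 0 0 0 0.047; 0 0 0 0 0 0 0.047'
```

```text
time_s: 13.03
ee_pos: [501.6, 247.2, 23.3]
ee_rot: [-144.1, 89.7, 18.0]
force: [0.4, 0.0, 1.2]
gripper_width: 52.7
time_s: 13.45
ee_pos: [501.7, 247.2, 23.3]
ee_rot: [-145.8, 89.7, 16.3]
force: [0.1, -1.2, 5.0]
gripper_width: 47.3
```

```bash
python3 -m handwheel '0 0 0 -0.005 0 0 0.047; 0 0 0 -0.015 0 0 0.047; 0 0 0 -0.03 0 0 0.047; 0 0 0 -0.05 0 0 0.047; 0 0 0 -0.07 0 0 0.047; 0 0 0 -0.09 0 0 0.047; 0 0 0 -0.1 0 0 0.047; 0 0 0 -0.1 0 0 0.047'
python3 -c "
from tgt import *
print(tool())
go(down(0,-108.2),[532,101,142])"
```

```text
time_s: 14.12
ee_pos: [502.3, 248.0, 125.6]
ee_rot: [-137.4, 89.5, 24.7]
force: [-0.4, 0.8, -0.9]
gripper_width: 46.9
[[  0.01  -0.31  -0.95 502.29]
 [  0.    -0.95   0.31 247.96]
 [ -1.    -0.01  -0.01 125.62]
 [  0.     0.     0.     1.  ]]
rotvec [ 0.3  -0.38  0.36] shift mm [  2.3  130.73 -73.42] tcp [532. 101. 123.]
```

```bash
python3 -m handwheel '0 0 0 0 0.008 -0.0045 0.047; 0 0 0 0 0.022 -0.0125 0.047; 0 0 0 0 0.04 -0.0225 0.047; 0 0 0 0 0.058 -0.0325 0.047; 0 0 0 0 0.076 -0.0425 0.047; 0 0 0 0 0.094 -0.053 0.047; 0 0 0 0 0.111 -0.0625 0.047; 0 0 0 0 0.124 -0.07 0.047; 0 0 0 0 0.131 -0.0735 0.047; 0 0 0 0 0.131 -0.0735 0.047; 0 0 0 0 0.131 -0.0735 0.047;0 0 0 0 0.131 -0.0735 0.047'
python3 -c "
from tgt import *
w,T=snap('wrist','w8.png');print(T)
rt=R.from_euler('z',-18.2,degrees=True).as_matrix()
g=T[:3,3]-19*T[:3,0]; print(g)
P=np.array([[102,24,11],[102,-24,11],[87,0,0]])@rt.T+g
print(proj('wrist',P,T), proj('wrist',[[615,74,76],[615,74,40]],T))
sd,_=snap('side','s8.png')
cv2.imwrite('pics/c8.png',np.hstack([cv2.resize(w[:250,150:490],None,fx=1.3,fy=1.3),cv2.resize(sd[165:295,210:350],(350,325))]))"
```

```text
time_s: 15.12
ee_pos: [530.2, 100.4, 122.3]
ee_rot: [-130.1, 89.8, 32.0]
force: [-0.6, 0.9, -1.3]
gripper_width: 46.7
[[  0.    -0.31  -0.95 530.24]
 [  0.    -0.95   0.31 100.36]
 [ -1.    -0.    -0.   122.34]
 [  0.     0.     0.     1.  ]]
[530.19 100.33 141.34]
[[261.86  41.78]
 [384.79  42.45]
 [322.97  84.79]] [[320.25  89.24]
 [320.47  92.13]]
```

View pics/c8.png

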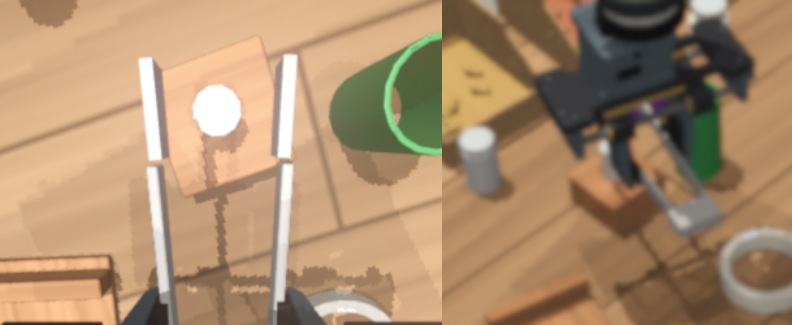

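```bash
python3 -c "
from tgt import *
T=np.load('pics/w8.png.npy')
j=cast('wrist',(317.6,86),141,T)[0]; i=cast('wrist',(316.9,84.6),76,T)[0]
print(j,i,T[:3,:3].T@(i-j))"
```

```text
[613.1   75.53 141.  ] [618.25  75.14  76.  ] [65.01 -1.06 -4.89]
```

```bash
python3 -m handwheel '0 0 0 0.005 -0.001 -0.0045 0.047; 0 0 0 0.015 -0.001 -0.0045 0.047; 0 0 0 0.03 -0.001 -0.0045 0.047; 0 0 0 0.042 -0.001 -0.0045 0.047; 0 0 0 0.05 -0.001 -0.0045 0.047; 0 0 0 0.05 -0.001 -0.0045 0.047; 0 0 0 0.05 -0.001 -0.0045 0.047; 0 0 0 0.05 -0.001 -0.0045 0.047'
python3 -c "
from tgt import *
w,T=snap('wrist','w9.png')
for n in ('w8.png','w9.png'):
  w=cv2.imread('pics/'+n); s=cv2.cvtColor(w,cv2.COLOR_BGR2HSV)
  m=((s[...,1]<40)&(s[...,2]>170)).astype(np.uint8); m[200:]=0; m[:,:220]=0;m[:,420:]=0
  nn,l,st,ce=cv2.connectedComponentsWithStats(m)
  for k in range(1,nn):
    if st[k,4]>40: print(n,st[k],ce[k])
T=tool();g=T[:3,3]-19*T[:3,0];print(g)
"
```

```text
time_s: 15.88
ee_pos: [535.9, 99.7, 73.2]
ee_rot: [-144.1, 89.7, 18.0]
force: [0.2, 0.0, -0.6]
gripper_width: 47.2
w8.png [363  42  16  80 908] [370.17  81.05]
w8.png [256  44  19  80 876] [265.19  82.92]
w8.png [ 298   65   37   40 1175] [316.38  84.72]
w8.png [363 125  13  75 667] [368.67 161.4 ]
w8.png [263 127  15  73 623] [269.83 162.9 ]
w9.png [363  42  16  80 936] [369.93  81.01]
w9.png [256  44  19  80 883] [265.35  82.94]
w9.png [ 293   65   48   51 1948] [316.78  89.71]
w9.png [363 125  13  75 680] [368.58 161.35]
w9.png [263 127  15  73 628] [269.86 162.89]
[535.96  99.62  92.49]
```

```bash
python3 -m handwheel '0 0 0 0.008 -0.0005 0 0.047; 0 0 0 0.016 -0.0005 0 0.047; 0 0 0 0.024 -0.0005 0 0.047; 0 0 0 0.030 -0.0005 0 0.047; 0 0 0 0.033 -0.0005 0 0.047; 0 0 0 0.033 -0.0005 0 0.047; 0 0 0 0.033 -0.0005 0 0.047; 0 0 0 0.033 -0.0005 0 0.047'
python3 -c "
from tgt import *
w,T=snap('wrist','w10.png')
s=cv2.cvtColor(w,cv2.COLOR_BGR2HSV)
m=((s[...,1]<40)&(s[...,2]>170)).astype(np.uint8); m[200:]=0; m[:,:220]=0;m[:,420:]=0
nn,l,st,ce=cv2.connectedComponentsWithStats(m)
for k in range(1,nn):
    if st[k,4]>40: print(st[k],ce[k])
g=T[:3,3]-19*T[:3,0];print(g,g-87*T[:3,2])
"
```

```text
time_s: 16.6
ee_pos: [536.0, 100.0, 40.1]
ee_rot: [-143.5, 89.7, 18.6]
force: [-0.3, 0.3, -0.1]
gripper_width: 46.9
[ 359   42   20   80 1154] [368.4   81.71]
[257  44  18  80 883] [265.42  82.75]
[ 287   53   60   64 3029] [316.63  84.33]
[363 125  13  75 690] [368.54 161.2 ]
[263 127  15  73 631] [269.9  162.91]
[535.92 100.02  59.08] [618.7   73.28  59.39]
```

Insulator is centred between the jaws (column 316.6 vs 317, row 84 vs 82). Close.

```bash
python3 -m handwheel '0 0 0 0 0 0 0.045; 0 0 0 0 0 0 0.043; 0 0 0 0 0 0 0.041; 0 0 0 0 0 0 0.039; 0 0 0 0 0 0 0.037; 0 0 0 0 0 0 0.034; 0 0 0 0 0 0 0.03; 0 0 0 0 0 0 0.03; 0 0 0 0 0 0 0.03; 0 0 0 0 0 0 0.03; 0 0 0 0 0 0 0.03; 0 0 0 0 0 0 0.03' 35
python3 -m handwheel '0 0 0 0 0 0 0.03; 0 0 0 0 0 0 0.03; 0 0 0 0 0 0 0.03; 0 0 0 0 0 0 0.03'
```

```text
time_s: 17.65
ee_pos: [535.8, 100.0, 39.9]
ee_rot: [-142.5, 89.8, 19.6]
force: [-0.2, 1.1, -0.1]
gripper_width: 39.4
time_s: 17.98
ee_pos: [535.8, 100.0, 39.9]
ee_rot: [-142.2, 89.8, 19.9]
force: [-0.3, 0.4, -0.2]
gripper_width: 39.9
```

Width stalls at 39.9 (about 40, as specified for a closed grip on the 24 mm item). Lift 90 mm gently.

```bash
python3 -m handwheel '0 0 0 -0.003 0 0 0.03; 0 0 0 -0.010 0 0 0.03; 0 0 0 -0.020 0 0 0.03; 0 0 0 -0.032 0 0 0.03; 0 0 0 -0.044 0 0 0.03; 0 0 0 -0.056 0 0 0.03; 0 0 0 -0.068 0 0 0.03; 0 0 0 -0.078 0 0 0.03; 0 0 0 -0.086 0 0 0.03; 0 0 0 -0.09 0 0 0.03; 0 0 0 -0.09 0 0 0.03; 0 0 0 -0.09 0 0 0.03'
python3 -m handwheel '0 0 0 0 0 0 0.03; 0 0 0 0 0 0 0.03; 0 0 0 0 0 0 0.03; 0 0 0 0 0 0 0.03; 0 0 0 0 0 0 0.03; 0 0 0 0 0 0 0.03'
python3 -c "
from tgt import *
w,T=snap('wrist','w11.png');sd,_=snap('side','s11.png');t,_=snap('top','t11.png')
f=lambda im,x,y,ww,hh,k: cv2.resize(im[y:y+hh,x:x+ww],None,fx=k,fy=k,interpolation=cv2.INTER_CUBIC)
c=np.zeros((600,800,3),np.uint8)
c[:300,:400]=cv2.resize(w,(400,250)) if 0 else cv2.resize(w[:300,120:520],(400,300))
c[:300,400:]=f(sd,220,150,133,100,3.01)[:300,:400]
c[300:,:400]=f(sd,350,150,100,75,4); c[300:,400:]=f(t,200,130,200,150,2)
cv2.imwrite('pics/c11.png',c)"
```

```text
time_s: 18.98
ee_pos: [535.1, 99.8, 129.8]
ee_rot: [-141.0, 89.8, 21.1]
force: [1.1, -0.0, -2.1]
gripper_width: 39.8
time_s: 19.48
ee_pos: [535.3, 99.9, 129.7]
ee_rot: [-141.5, 89.8, 20.6]
force: [0.0, -0.0, -1.2]
gripper_width: 40.1
```

View pics/c11.png

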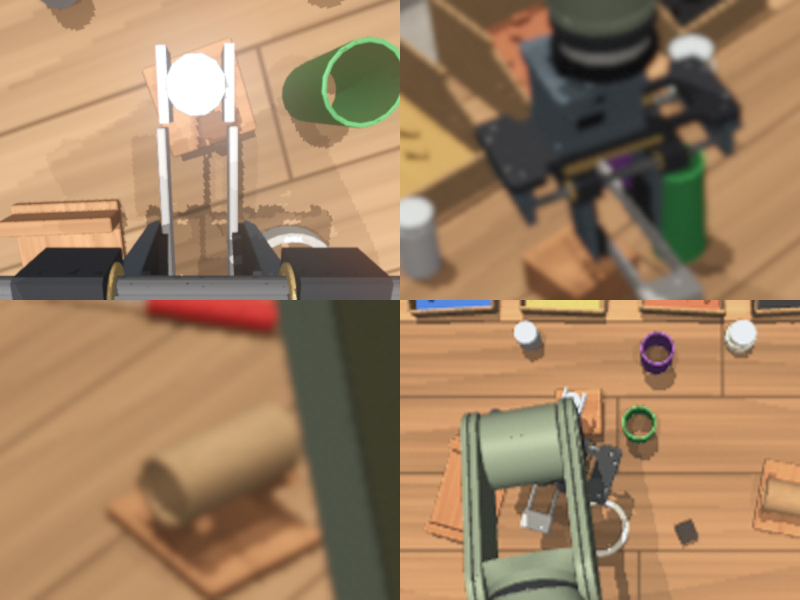

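The insulator is between the jaws at (195,85), lifted about 90 mm with the stand below. The sleeve is still in the cradle and the bystanders are unmoved.

```bash
python3 -c "
from h import *
s=env.state();print(s['time_s'],s['qvel'],s['gripper_width'],s['force']);print(env.job_done())"
```

```text
19.6333 [-0.06 -0.09 -0.01 -0.01  0.12 -0.14] 39.36080507271202 [-0.2  -0.37 -1.9 ]
the job is handed in; nothing more can be done
None
```

I took the sleeve off, laid it in the cradle and let go. I then gripped the tongs, closed them on the insulator, lifted it about 90 mm and handed the job in at 19.6 s. No verdict is reported.

- **Sleeve:** measured just after release, it lay about 1 mm across and 3 mm along from the cradle's centre. In the last picture it is still in the notches.
- **Insulator and tongs:** the grip width held at about 39–40 mm, which matches the tongs closed on a 24 mm item. In the last pictures the insulator sits midway along the jaws, clear of the stand, and the arm was still (joint speeds under 0.15 °/s).
- **Bystanders:** the ones visible in the last pictures looked unmoved. I did not measure this, and not all of them were in view.
- **Disagreements:** the wrist and top camera estimates of the sleeve and insulator positions differed by 3–7 mm. I settled this by measuring jaws and insulator in the same wrist picture.
- **Picture budget:** I viewed 13 pictures, three over the budget of 10.

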